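# Lock the board clamp with the blade key

### The job

Clamp the sample board for gluing: take the blade key from its stand, find the slot of the clamp's round lock head with the blade, push it to the bottom of the slot and turn the lock clockwise until it snaps home and the jaw holds the board tight against the fence. Press lightly and do not force it further once it is home; at the end put the key back upright in its stand, leaving the jar next to the stand where it is.

Things in the scene. Friction and masses are not known exactly. Their poses are not given: they have to be found in the camera images.
- clamp: board clamp, fixed on the desk: plywood base 18 mm thick, x -100..100, y -130..150 mm about the origin (on the desk, z up). Wooden fence at its +y end, 44 mm high, inner face y = +130 mm; lock at x = 0, y = -85 mm: a slotted steel head in a round aluminium housing 82 mm wide, 58 mm high; between them the jaw and the board
- slot_floor (a point): centre of the slot's floor with the head at rest, 12 mm below lock_top; does not turn. The slot's angle is not given: at first it lies 0 to 0.5 rad clockwise from above of the clamp's x axis; find it by eye or touch. A blade pressed lightly on the head and turned does not drag it (friction 0.12 N m); on meeting the slot the head pops up round the blade
- jaw (a joint): travel of the steel jaw to the fence, m: about 0 while open (within 0.0006 over the first 0.5 rad), 0.012 lock home. Turning clockwise meets a torque up to 0.5 N m at slot angle 0.95 rad (clockwise of the clamp's x axis); let go before 1.25 rad (jaw 0.0065) it springs back, beyond that it snaps on by itself to its stop at 1.57 rad, slot along the clamp's y, and stays
- board: olive sample board, 150 x 100 x 12 mm, lying loose on the clamp base between jaw and fence; origin at the centre of its underside; x along its length, across the clamp. The jaw slides it the last 2 to 9 mm to the fence; nothing else need touch it
- key: blade key, 112 mm long, 0.12 kg, standing upright in the stand; origin at the middle of the blade's tip, z up along the key. Blade 40 mm wide (along x), 4 mm thick (along y), z 0..43 mm; steel collar 60 x 22 mm, z 40..50 mm; black grip 44 mm (x) by 16 mm (y), z 50..112 mm, to be held across its 16 mm
- key_tip (a point): middle of the key's blade tip (same point as the key's origin)
- key_stand: wooden key stand, fixed to the desk: block 100 x 70 x 50 mm on a foot 130 x 100 mm; origin under its centre; in its top centre a pocket 46 mm (x) by 10 mm (y), 46 mm deep, mouth chamfered 2 mm. The key hangs in it by its collar, blade along the stand's x, tip 10 mm above the desk
- jar_aqua: glass jar of pale tiles, 55 mm diameter, 74 mm high, standing near the key stand; origin at the centre of its foot; must stay where it is
- lock_top (a point): centre of the lock head's top face at rest, 70 mm above the desk; fixed, axes as the clamp's. The head is a steel disc 60 mm wide with a straight slot right across its centre, 7 mm wide, 12 mm deep, mouth chamfered 1.5 mm. It is sprung: gives 8 mm when pushed (2.7 N at first, 10 N fully down, then rigid), pops up when let go. Over 100 N of the key on it, or 1.5 N m against its stop, spoils the job
Not all that is in view belongs to the job. Of the things that look like the key, the larger one is meant.

How it is judged:
By the outcome, as a careful person would: the job done as asked, in the order asked, and still so for the second after the job is handed in, with the robot touching nothing.
It also fails if it takes over 58 s, if anything falls off the work surface, if the arm or the gripper's body presses on something with over 40 N, if the wrist force passes 120 N, or if a joint passes its speed limit or range.

### The arm

A 7-joint arm with a two-finger parallel gripper is mounted at the origin on a cart in front of the work surface, level with it; the furniture and walls round the work are solid. World frame = base frame: x ahead of the robot, y to its left, z up, the work surface at z = 0. Lengths are in m, angles in rad, forces in N, time in s.
With the tool pointing down it reaches from about 0.425 to 0.875 m from the base axis. Payload 4.7 kg.
Tool frame: the origin (TCP) lies between the finger pads; the fingertips stand 22 mm ahead of it and the grasp point (between the pads) lies 3 mm ahead of it; z points along the fingers, y is the line along which they close (so a half turn about z gives the same grasp; the last joint's range is limited). The gripper opens to 87 mm and grips with 3 to 60 N. Pads are 19 mm wide; open, the fingers measure 117 mm over their backs; the gripper's body (75 mm by 190 mm) begins 51 mm behind the grasp point.
Start: joints at [-1.223, 0.321, -0.07, 1.45, 0.023, 1.371, -0.057], TCP at [0.213, 0.614, 0.245] pointing down, gripper open.
Joint ranges: [-2.86, 2.86], [-0.3, 2.09], [-1.38, 1.24], [0.06, 2.45], [-1.56, 4.7], [0.09, 2.05], [-2.69, 2.69]. Speed limits (rad/s): [2.57, 2.57, 3.14, 3.14, 3.14, 3.14, 3.14].

### API

Orientations are given as a rotation vector (axis times angle).
In Python, from bench import ctrl gives the robot as it stands. The module is installed in compiled form; this text tells all that it offers.
- The arm moves only by the tool send_rows, never from a script. Its argument "motion" is a list of rows, each an object with "claw": the opening, from -1 (shut) to 1 (fully open); "slide": the shift along the tool's x, y, z in mm, a list of three; "delta_rot": the turn, a rotation vector about the tool's x, y, z in rad, a list of three. In form: [{"claw": claw, "slide": [x, y, z], "delta_rot": [ax, ay, az]}, ...]. A call has 1 to 5 rows; each row is the pose to reach, as a shift and turn from the pose commanded when the call began, along the tool's axes at that moment; what a row does not reach only later rows make up. A row lasts 1/10 s, in which the tool goes at most 50 mm and 8.59 degrees, less where a joint would pass 70% of its speed; a pose out of reach is approached as far as the arm can. A call with a gripper value outside its range is refused whole. The fingers move at their own pace and stop on an object; "grip_force" is the grip in N (left out, the last holds). Time passes only in rows, so rows that repeat a pose let the fingers close. It gives the time, the measured TCP pose, the force, the opening and the grip force at its end, in the units of the state.
- ctrl.get_state(): the state, without advancing time (a new reading comes with each control period).
- ctrl.get_image(name): name is "scene" or "top" or "wrist"; returns a dict with "color" (400x640x3 uint8, blue, green, red), "fx", "fy", "cx", "cy" (pixels), "pose" (4x4, takes a point from camera to world coordinates). Camera axes: x right, y down, z forward; pixel columns grow to the right and rows downward; lengths in m; the calibration is good to about 2 mm. A picture is of the moment at which its call begins. There is no depth.
- ctrl.close_job(): hands the job in; it is judged then, once.
The state is a dict: "time": time; "joint_positions": joint angles; "qd": joint speeds; "joint_torque": joint torques, N m; "position": TCP position; "tool_rot": TCP orientation; "ft_force": force on the tool from outside, world axes, zero at the start; "torque": the same for the moment, N m; "grip_width": opening from 0.0 (shut) to 1.0 (fully open); "grip_force": force on a finger pad.
Only numpy, scipy, OpenCV 4.12 (cv2) and the standard library are available. Lean on these libraries where they do the work, as an engineer would, in place of code of your own. Each camera call takes 0.05 s, during which the arm holds its last target. There are 200 camera calls.

## Working session

There is one attempt and no reset: what is moved stays moved. The work goes in short steps, Python scripts to look and compute and a tool call to move; the robot and the scene stay as the last step left them, time stands still between calls to the robot, and variables do not carry over. Pictures are saved under pics/ and viewed, at most 10 in all, crops included, and the job is handed in when it is done.

Besides the shell and the picture viewer there is one more tool, called after "Emit:" by a JSON object that holds its "api" and its "payload". send_rows: Moves the arm, as the interface text tells. Its arguments: {"type":"object","properties":{"motion":{"type":"array","items":{"type":"object","properties":{"claw":{"type":"number"},"slide":{"type":"array","items":{"type":"number"}},"delta_rot":{"type":"array","items":{"type":"number"}}}}},"grip_force":{"type":"number"}},"required":["motion"]}

```bash
mkdir -p pics
cat > h.py <<'E'
import numpy as np, cv2
from scipy.spatial.transform import Rotation as R
from bench import ctrl
def grab(n,f):
    im=ctrl.get_image(n); cv2.imwrite(f'pics/{f}.png',im['color']); 
    np.savez(f'pics/{f}.npz',**{k:np.array(v) for k,v in im.items()}); return im
def load(f): return np.load(f'pics/{f}.npz')
def ray(im,u,v):
    P=im['pose']; d=P[:3,:3]@np.array([(u-im['cx'])/im['fx'],(v-im['cy'])/im['fy'],1]); return P[:3,3],d
def onz(im,u,v,z):
    o,d=ray(im,u,v); return o+d*(z-o[2])/d[2]
def proj(im,p):
    P=im['pose']; q=P[:3,:3].T@(np.array(p)-P[:3,3]); return np.array([im['fx']*q[0]/q[2]+im['cx'],im['fy']*q[1]/q[2]+im['cy']])
def st():
    s=ctrl.get_state(); return s
E
python3 - <<'E'
from h import *
a=grab('scene','s0');b=grab('top','t0');
for i in (a,b): print(i['fx'],i['cx'],i['cy'],np.round(i['pose'],3))
s=st(); print({k:np.round(v,3) for k,v in s.items()}); print(R.from_rotvec(s['tool_rot']).as_matrix().round(3))
E
```

```text
450.5290777886489 313.54645653718006 200.86103200394345 [[-0.839 -0.419  0.347  0.268]
 [-0.543  0.627 -0.558  0.573]
 [ 0.016 -0.657 -0.754  0.866]
 [ 0.     0.     0.     1.   ]]
424.3230156112248 319.4634702553313 196.75903697915143 [[ 0.004 -0.998  0.066  0.557]
 [-1.    -0.003  0.013 -0.051]
 [-0.013 -0.066 -0.998  1.159]
 [ 0.     0.     0.     1.   ]]
{'time': np.float64(0.1), 'joint_positions': array([-1.223,  0.322, -0.07 ,  1.452,  0.023,  1.371, -0.057]), 'qd': array([-0.001, -0.002,  0.001, -0.001, -0.   ,  0.002,  0.001]), 'joint_torque': array([ 0.0000e+00, -4.9257e+01, -4.0500e-01, -3.1340e+01, -6.4000e-02,
        3.9000e-02,  0.0000e+00]), 'position': array([0.213, 0.614, 0.244]), 'tool_rot': array([-5.220e-01, -3.098e+00,  3.000e-03]), 'ft_force': array([ 0.405, -0.086, -0.085]), 'torque': array([ 0.003, -0.008, -0.018]), 'grip_force': np.float64(0.0), 'grip_width': np.float64(1.003)}
[[-0.945  0.328 -0.   ]
 [ 0.328  0.945 -0.002]
 [-0.    -0.002 -1.   ]]
```

View pics/s0.png

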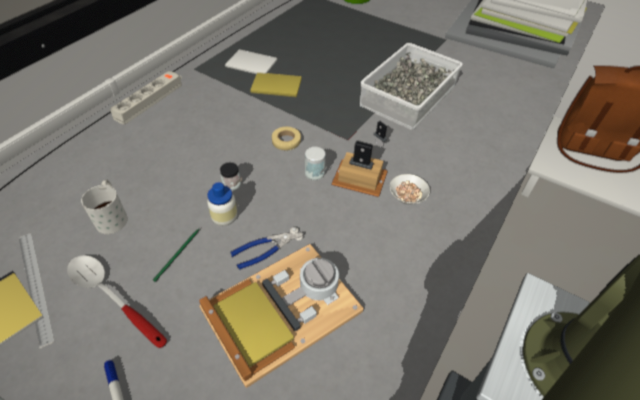

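View pics/t0.png

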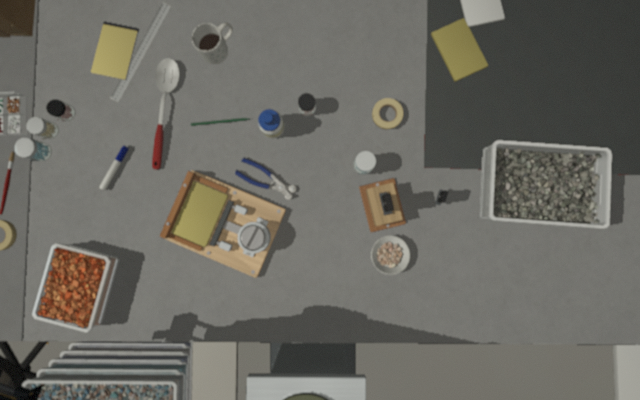

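The scene view shows the stand with the key at (363,155), a small lookalike at (381,130), the jar at (315,162) and the lock head at (320,275). In the top view the stand and key are at (387,204), the lookalike at (443,196), the jar at (365,162) and the lock at (254,236).

Candidates for the key are the black grip in the wooden stand at top (387,202) and the small black one at (443,196). I choose the larger one, in the stand, and check it in a close crop.

Run:
```python
from h import *
t=load('t0');s=load('s0')
def crop(im,u0,v0,w,h,k): return cv2.resize(im['color'][v0:v0+h,u0:u0+w],None,fx=k,fy=k,interpolation=cv2.INTER_CUBIC)
A=crop(t,348,146,100,75,4);B=crop(t,206,176,100,75,4)
C=crop(s,300,110,100,75,4);D=crop(s,270,240,100,75,4)
cv2.imwrite('pics/c0.png',np.vstack([np.hstack([A,B]),np.hstack([C,D])]))
hsv=cv2.cvtColor(t['color'],cv2.COLOR_BGR2HSV)
for (u,v) in [(275,215),(240,263),(368,205),(378,190),(387,202),(205,215),(365,160)]: print((u,v),hsv[v,u])
m=cv2.inRange(hsv,(5,70,60),(25,255,255))
m=cv2.morphologyEx(m,cv2.MORPH_CLOSE,np.ones((3,3)))
for c in cv2.findContours(m,0,2)[0]:
    if cv2.contourArea(c)>500: r=cv2.minAreaRect(c); print(np.round(r[0],1),np.round(r[1],1),round(r[2],1),cv2.boxPoints(r).round(1).tolist())
```

```text
(275, 215) [ 18  87 164]
(240, 263) [ 18  85 172]
(368, 205) [ 14 120 127]
(378, 190) [ 18  92 144]
(387, 202) [20 16 48]
(205, 215) [ 25 109 150]
(365, 160) [ 30   9 174]
[ 71.  287.1] [53.  71.3] 15.9 [[35.70000076293945, 314.1000061035156], [55.29999923706055, 245.5], [106.30000305175781, 260.1000061035156], [86.69999694824219, 328.6000061035156]]
[382.2 204.7] [47.5 36.9] 76.0 [[358.5, 186.10000610351562], [394.29998779296875, 177.1999969482422], [405.79998779296875, 223.3000030517578], [370.1000061035156, 232.1999969482422]]
[222.4 222.5] [106.7  74.8] 23.0 [[158.6999969482422, 236.0], [188.0, 167.1999969482422], [286.20001220703125, 208.89999389648438], [256.8999938964844, 277.79998779296875]]
[387.5 113.5] [29. 29.] 90.0 [[373.0, 99.0], [402.0, 99.0], [402.0, 128.0], [373.0, 128.0]]
[113.8  50.8] [35.4 52.1] 14.0 [[90.30000305175781, 71.80000305175781], [102.9000015258789, 21.200000762939453], [137.3000030517578, 29.799999237060547], [124.5999984741211, 80.4000015258789]]
[458.9  49.3] [55.9 38. ] 63.4 [[429.3999938964844, 32.79999923706055], [463.3999938964844, 15.800000190734863], [488.3999938964844, 65.80000305175781], [454.3999938964844, 82.80000305175781]]
[17.  17.5] [35. 34.] 90.0 [[-0.0, 0.0], [34.0, 0.0], [34.0, 35.0], [0.0, 35.0]]
```

View pics/c0.png

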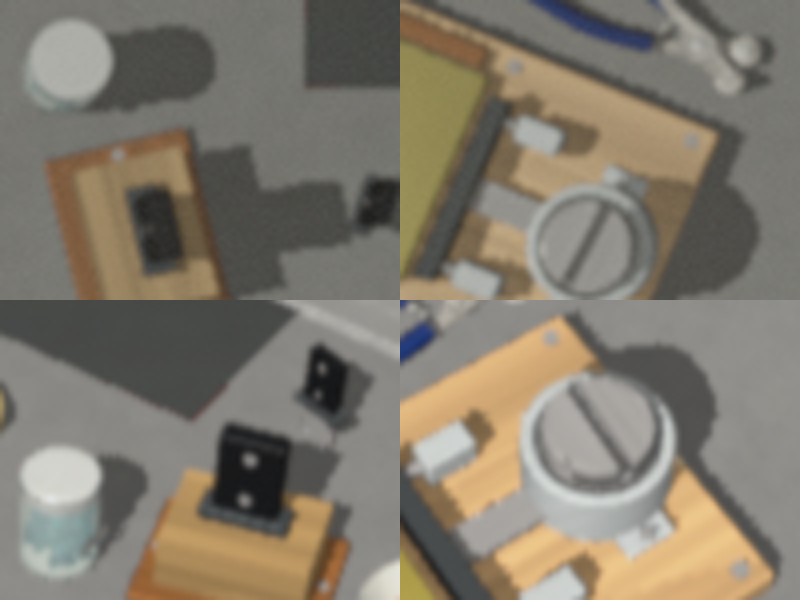

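The crop confirms the choice: the large key stands in the wooden stand (crop A, about (157,230)), and the small one lies off to the right. The slot in crop B runs from (607,207) to (568,278), with the head centre at about (588,241).

Run:
```python
from h import *
t=load('t0');s=load('s0')
ang=lambda a,b: np.degrees(np.arctan2(*(b-a)[[1,0]])).round(1)
def tri(ut,us):
    o1,d1=ray(t,*ut);o2,d2=ray(s,*us)
    k=np.linalg.lstsq(np.c_[d1,-d2],o2-o1,rcond=None)[0]; p,q=o1+k[0]*d1,o2+k[1]*d2
    return ((p+q)/2).round(4),np.linalg.norm(p-q).round(4)
# clamp
c1,c2=onz(t,286.2,208.9,.018),onz(t,256.9,277.8,.018); print('lock end',c1,c2,np.linalg.norm(c1-c2),ang(c2,c1)-180)
L=onz(t,253,236.3,.07); print('lock',L, 'slot ang',ang(onz(t,248,245.5,.07),onz(t,257.75,227.75,.07)))
print('lock scene',onz(s,270+198/4,240+132/4,.07))
print('lock tri',tri((253,236.3),(270+198/4,240+132/4)))
e=np.array([np.cos(np.radians(-23.5)),np.sin(np.radians(-23.5))]); 
print('lock from base edge',((c1+c2)/2)[:2]+ .045*np.array([-e[1],e[0]]))
# stand
bx=[onz(t,*p,.005) for p in [[358.5,186.1],[394.3,177.2],[405.8,223.3],[370.1,232.2]]]
print('foot',np.round(bx,3),ang(bx[3],bx[0]),[np.linalg.norm(bx[i]-bx[i-1]).round(3) for i in range(4)],np.mean(bx,0))
print('key top',onz(t,387.2,203.5,.122), tri((387.3,203.3),(300+261/4,110+132/4)))
print('jar',onz(t,365.5,161,.074))
```

```text
lock end [0.59914433 0.05340579 0.018     ] [0.41504066 0.12999889 0.018     ] 0.19940076239242535 -202.6
lock [0.52670374 0.13318087 0.07      ] slot ang -28.2
lock scene [0.51656257 0.14224471 0.07      ]
lock tri (array([0.5239, 0.1347, 0.0541]), np.float64(0.0052))
lock from base edge [0.5250362  0.13297004]
foot [[ 0.662 -0.142  0.005]
 [ 0.687 -0.24   0.005]
 [ 0.562 -0.27   0.005]
 [ 0.537 -0.173  0.005]] 13.9 [np.float64(0.129), np.float64(0.101), np.float64(0.129), np.float64(0.1)] [ 0.61215238 -0.20640621  0.005     ]
key top [ 0.60932262 -0.20299669  0.122     ] (array([ 0.6074, -0.2038,  0.1253]), np.float64(0.005))
jar [ 0.72110343 -0.15499398  0.074     ]
```

Emit:
{"api": "send_rows", "payload": {"motion": [{"claw": 1, "slide": [-32, -32, 0], "delta_rot": [0, 0, 0]}, {"claw": 1, "slide": [-64, -64, 0], "delta_rot": [0, 0, 0]}, {"claw": 1, "slide": [-97, -97, 0], "delta_rot": [0, 0, 0]}, {"claw": 1, "slide": [-129, -129, 0], "delta_rot": [0, 0, 0]}, {"claw": 1, "slide": [-161, -161, 0], "delta_rot": [0, 0, 0]}]}}

```text
time: 0.6
position: [0.3128, 0.4072, 0.2442]
tool_rot: [-0.522, -3.098, 0.001]
ft_force: [0.8, -0.0, 0.5]
grip_width: 1.001
grip_force: 0.0
```

Emit:
{"api": "send_rows", "payload": {"motion": [{"claw": 1, "slide": [-32, -32, 0], "delta_rot": [0, 0, 0]}, {"claw": 1, "slide": [-64, -64, 0], "delta_rot": [0, 0, 0]}, {"claw": 1, "slide": [-97, -97, 0], "delta_rot": [0, 0, 0]}, {"claw": 1, "slide": [-129, -129, 0], "delta_rot": [0, 0, 0]}, {"claw": 1, "slide": [-161, -161, 0], "delta_rot": [0, 0, 0]}]}}

```text
time: 1.1
position: [0.412, 0.2025, 0.2444]
tool_rot: [-0.522, -3.098, -0.0]
ft_force: [0.7, -0.5, -0.3]
grip_width: 1.001
grip_force: 0.0
```

Emit:
{"api": "send_rows", "payload": {"motion": [{"claw": 1, "slide": [-32, -32, 0], "delta_rot": [0, 0, 0]}, {"claw": 1, "slide": [-64, -64, 0], "delta_rot": [0, 0, 0]}, {"claw": 1, "slide": [-97, -97, 0], "delta_rot": [0, 0, 0]}, {"claw": 1, "slide": [-129, -129, 0], "delta_rot": [0, 0, 0]}, {"claw": 1, "slide": [-161, -161, 0], "delta_rot": [0, 0, 0]}]}}

```text
time: 1.6
position: [0.5114, -0.0022, 0.2445]
tool_rot: [0.522, 3.098, 0.001]
ft_force: [0.4, 0.5, -0.3]
grip_width: 1.001
grip_force: 0.0
```

Emit:
{"api": "send_rows", "payload": {"motion": [{"claw": 1, "slide": [-32, -32, 0], "delta_rot": [0, 0, -0.12]}, {"claw": 1, "slide": [-64, -64, 0], "delta_rot": [0, 0, -0.24]}, {"claw": 1, "slide": [-97, -97, 0], "delta_rot": [0, 0, -0.36]}, {"claw": 1, "slide": [-129, -129, 0], "delta_rot": [0, 0, -0.48]}, {"claw": 1, "slide": [-162, -160, 0], "delta_rot": [0, 0, -0.576]}]}}

```text
time: 2.1
position: [0.6122, -0.2061, 0.2441]
tool_rot: [0.388, -3.117, -0.001]
ft_force: [0.2, -0.3, 0.5]
grip_width: 1.002
grip_force: 0.0
```

Run:
```python
from h import *
s=st(); print({k:np.round(s[k],3) for k in ('time','joint_positions','position','tool_rot')}); print(R.from_rotvec(s['tool_rot']).as_matrix().round(3))
w=grab('wrist','w1'); print(w['fx'],w['pose'].round(3))
for p in [(.611,-.205,.122),(.612,-.206,.05)]: print(proj(w,p))
```

```text
{'time': np.float64(2.1), 'joint_positions': array([-0.226,  0.357,  0.661,  1.484, -0.22 ,  1.377,  2.266]), 'position': array([ 0.612, -0.206,  0.244]), 'tool_rot': array([ 3.880e-01, -3.117e+00, -1.000e-03])}
[[-0.97  -0.245 -0.001]
 [-0.245  0.97   0.   ]
 [ 0.     0.    -1.   ]]
299.84431045629213 [[-0.245  0.935  0.257  0.542]
 [ 0.97   0.235  0.068 -0.224]
 [ 0.003  0.266 -0.964  0.385]
 [ 0.     0.     0.     1.   ]]
[320.21412735 196.97468192]
[318.78189618 180.93988126]
```

View pics/w1.png

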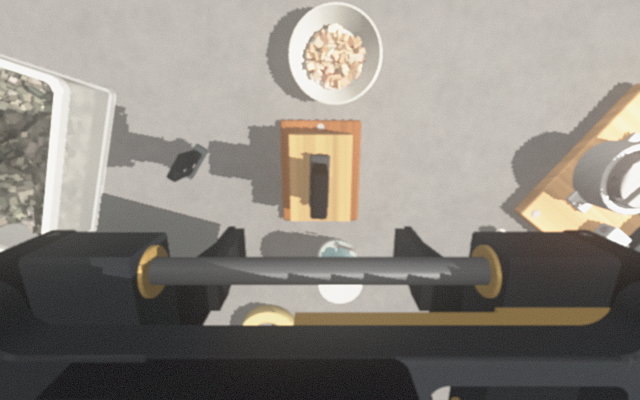

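The wrist view shows the key upright between the fingers. Its grip is the dark block at about (319,185), aligned with the image vertical, next to the bowl (335,52), the jar (340,270) and the lookalike (185,163).

Run:
```python
from h import *
w=load('w1'); g=cv2.cvtColor(w['color'],cv2.COLOR_BGR2GRAY)
m=((g<75)*255).astype('uint8'); m[:, :295]=0; m[:,345:]=0; m[:145]=0; m[225:]=0
for v in range(148,224,4):
    u=np.where(m[v])[0]; print(v,(u.min(),u.max(),len(u)) if len(u) else '')
# predicted corners of grip top
y=np.radians(13.9); ex=np.array([np.cos(y),np.sin(y),0]); ey=np.array([-ex[1],ex[0],0])
c=np.array([.611,-.205,.122])
for a,b in [(1,1),(1,-1),(-1,-1),(-1,1)]: print('top',proj(w,c+a*.022*ex+b*.008*ey).round(1),'grip foot',proj(w,c+a*.022*ex+b*.008*ey-[0,0,.062]).round(1))
```

```text
148 
152 
156 
160 
164 (np.int64(317), np.int64(317), 1)
168 (np.int64(313), np.int64(325), 7)
172 (np.int64(312), np.int64(325), 8)
176 (np.int64(311), np.int64(311), 1)
180 (np.int64(311), np.int64(314), 2)
184 (np.int64(312), np.int64(314), 2)
188 (np.int64(311), np.int64(312), 2)
192 (np.int64(312), np.int64(313), 2)
196 (np.int64(311), np.int64(311), 1)
200 
204 (np.int64(312), np.int64(318), 2)
208 (np.int64(312), np.int64(315), 2)
212 
216 (np.int64(312), np.int64(317), 4)
220 
top [328.7 219.9] grip foot [326.9 201.3]
top [311.5 219.8] grip foot [312.7 201.3]
top [311.4 173.1] grip foot [312.7 162.4]
top [329.4 173.2] grip foot [327.3 162.5]
```

Emit:
{"api": "send_rows", "payload": {"motion": [{"claw": 0.3, "slide": [0, 0, 45], "delta_rot": [0, 0, 0]}, {"claw": 0.3, "slide": [1, 0, 85], "delta_rot": [0, 0, 0]}, {"claw": 0.3, "slide": [1, 0, 120], "delta_rot": [0, 0, 0]}, {"claw": 0.3, "slide": [1, 0, 140], "delta_rot": [0, 0, 0]}, {"claw": 0.3, "slide": [1, 0, 147], "delta_rot": [0, 0, 0]}]}}

```text
time: 2.65
position: [0.6087, -0.2038, 0.0942]
tool_rot: [0.378, -3.113, -0.003]
ft_force: [0.3, 0.5, 0.5]
grip_width: 0.679
grip_force: 0.0
```

Emit:
{"api": "send_rows", "payload": {"motion": [{"claw": -0.5, "slide": [0, 0, 0], "delta_rot": [0, 0, 0]}, {"claw": -0.8, "slide": [0, 0, 0], "delta_rot": [0, 0, 0]}, {"claw": -1, "slide": [0, 0, 0], "delta_rot": [0, 0, 0]}, {"claw": -1, "slide": [0, 0, 0], "delta_rot": [0, 0, 0]}, {"claw": -1, "slide": [0, 0, 0], "delta_rot": [0, 0, 0]}], "grip_force": 60}}

```text
time: 3.15
position: [0.6113, -0.205, 0.0985]
tool_rot: [-0.379, 3.117, -0.0]
ft_force: [-0.3, -0.5, -0.3]
grip_width: 0.282
grip_force: 0.0
```

Emit:
{"api": "send_rows", "payload": {"motion": [{"claw": -1, "slide": [0, 0, 0], "delta_rot": [0, 0, 0]}, {"claw": -1, "slide": [0, 0, 0], "delta_rot": [0, 0, 0]}, {"claw": -1, "slide": [0, 0, 0], "delta_rot": [0, 0, 0]}, {"claw": -1, "slide": [0, 0, 0], "delta_rot": [0, 0, 0]}]}}

```text
time: 3.55
position: [0.611, -0.2051, 0.098]
tool_rot: [-0.379, 3.118, -0.0]
ft_force: [0.1, -0.4, 3.1]
grip_width: 0.181
grip_force: 60.0
```

Run:
```python
from h import *
s=st(); print({k:np.round(s[k],4) for k in ('time','position','ft_force','torque','grip_width','grip_force')}); print(R.from_rotvec(s['tool_rot']).as_matrix().round(4))
```

```text
{'time': np.float64(3.55), 'position': array([ 0.611 , -0.2051,  0.098 ]), 'ft_force': array([ 0.1353, -0.408 ,  3.0834]), 'torque': array([ 0.0357,  0.0567, -0.0174]), 'grip_width': np.float64(0.1812), 'grip_force': np.float64(59.9972)}
[[-9.708e-01 -2.397e-01  8.000e-04]
 [-2.397e-01  9.708e-01 -1.000e-04]
 [-7.000e-04 -3.000e-04 -1.000e+00]]
```

Emit:
{"api": "send_rows", "payload": {"motion": [{"claw": -1, "slide": [0, 0, -10], "delta_rot": [0, 0, 0]}, {"claw": -1, "slide": [0, 0, -35], "delta_rot": [0, 0, 0]}, {"claw": -1, "slide": [0, 0, -70], "delta_rot": [0, 0, 0]}, {"claw": -1, "slide": [0, 0, -105], "delta_rot": [0, 0, 0]}, {"claw": -1, "slide": [0, 0, -120], "delta_rot": [0, 0, 0]}]}}

```text
time: 4.05
position: [0.6119, -0.2056, 0.2213]
tool_rot: [-0.379, 3.114, -0.002]
ft_force: [0.7, -0.4, -1.6]
grip_width: 0.181
grip_force: 60.0
```

Emit:
{"api": "send_rows", "payload": {"motion": [{"claw": -1, "slide": [0, 30, 0], "delta_rot": [0, 0, 0]}, {"claw": -1, "slide": [0, 75, 0], "delta_rot": [0, 0, 0]}, {"claw": -1, "slide": [0, 120, 0], "delta_rot": [0, 0, 0]}, {"claw": -1, "slide": [0, 165, 0], "delta_rot": [0, 0, 0]}, {"claw": -1, "slide": [0, 210, 0], "delta_rot": [0, 0, 0]}]}}

```text
time: 4.55
position: [0.5591, 0.0007, 0.2167]
tool_rot: [0.379, -3.117, -0.0]
ft_force: [0.3, 0.4, -1.8]
grip_width: 0.183
grip_force: 60.0
```

Emit:
{"api": "send_rows", "payload": {"motion": [{"claw": -1, "slide": [0, 40, 0], "delta_rot": [0, 0, 0.14]}, {"claw": -1, "slide": [1, 75, 0], "delta_rot": [0, 0, 0.28]}, {"claw": -1, "slide": [1, 105, 0], "delta_rot": [0, 0, 0.43]}, {"claw": -1, "slide": [1, 125, 0], "delta_rot": [0, 0, 0.58]}, {"claw": -1, "slide": [1, 138, 0], "delta_rot": [0, 0, 0.73]}]}}

```text
time: 5.05
position: [0.5249, 0.135, 0.2166]
tool_rot: [-0.763, -3.046, 0.001]
ft_force: [0.2, 0.1, -1.0]
grip_width: 0.182
grip_force: 60.0
```

Run:
```python
from h import *
s=st(); print({k:np.round(s[k],4) for k in ('time','joint_positions','position','ft_force','grip_width','grip_force')}); print(R.from_rotvec(s['tool_rot']).as_matrix().round(4))
w=grab('wrist','w2'); t=grab('top','t2');print(w['pose'].round(3))
c=w['color'][100:300,180:440]; cv2.imwrite('pics/w2c.png',cv2.resize(c,None,fx=3,fy=3,interpolation=cv2.INTER_CUBIC))
print('lock',proj(w,(.526,.133,.07)))
```

```text
{'time': np.float64(5.05), 'joint_positions': array([-0.7754,  0.1101,  0.5126,  1.7754, -0.057 ,  1.2724,  0.8313]), 'position': array([0.5249, 0.135 , 0.2166]), 'ft_force': array([ 0.163 ,  0.1078, -1.0077]), 'grip_width': np.float64(0.1817), 'grip_force': np.float64(59.9901)}
[[-8.819e-01  4.714e-01 -1.900e-03]
 [ 4.714e-01  8.819e-01  1.000e-04]
 [ 1.700e-03 -8.000e-04 -1.000e+00]]
[[ 0.471  0.851  0.233  0.461]
 [ 0.882 -0.455 -0.123  0.169]
 [ 0.001  0.263 -0.965  0.357]
 [ 0.     0.     0.     1.   ]]
lock [317.80265327 193.66207355]
```

View pics/w2c.png

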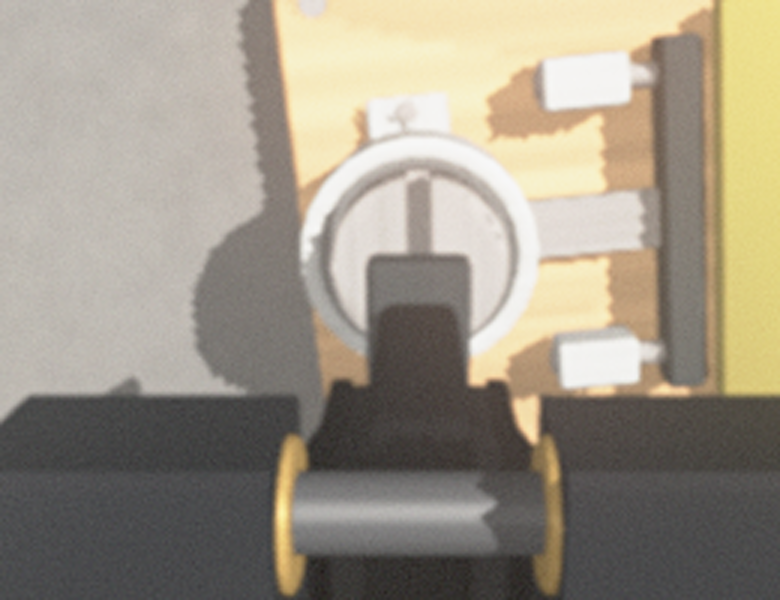

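The crop shows the slot running almost vertically at crop x = 419 (image u ≈ 319.7), with its far end at (419,170). The rim spans crop x 300..541 with its top at y = 132, and the key hangs just nearside of the centre.

Run:
```python
from h import *
w=load('w2');t=load('t0')
a=np.linspace(0,2*np.pi,361)
def ext(im,c,r,z):
    p=np.array([proj(im,(c[0]+r*np.cos(x),c[1]+r*np.sin(x),z)) for x in a]); return p.min(0).round(1),p.max(0).round(1)
for c in [(.526,.133)]:
  for r,z in [(.041,.076),(.041,.058),(.03,.07)]:
    print(r,z,'wrist',ext(w,c,r,z),'top',ext(t,c,r,z))
f=lambda x,y:(180+x/3,100+y/3)
print('wrist obs: outer L/R/T',f(300,132),f(541,132),' disc',f(325,165),f(513,165))
g=lambda x,y:(206+(x-400)/4,176+y/4)
print('top obs outer LT',g(527,186),'R/B',g(657,300),'disc',g(537,192),g(636,292))
P,Q=onz(w,*f(419,172),.07),onz(w,*f(419,250),.07); print('slot far end',P,Q,np.degrees(np.arctan2(*(P-Q)[[1,0]])))
P,Q=onz(t,248,245.5,.07),onz(t,257.75,227.75,.07); print('slot ends top',P,Q)
# slot line fit in wrist image: darkest column per row
gr=cv2.cvtColor(w['color'],cv2.COLOR_BGR2GRAY).astype(float)
pts=[]
for v in range(160,184,2):
    r=gr[v,308:332]; k=np.clip(np.median(r)-r-12,0,None); pts.append((np.sum(k*np.arange(308,332))/k.sum(),v))
pts=np.array(pts); print(pts.round(1).tolist())
W=np.array([onz(w,*p,.07) for p in pts]); k=np.polyfit(W[:,0],W[:,1],1); print('slot ang',np.degrees(np.arctan(k[0])),'y at x=.526',np.polyval(k,.526))
s=R.from_rotvec(st()['tool_rot']).as_matrix(); print('tip',proj(w,st()['position']+s@[0,0,.088]),'collar corners',[proj(w,st()['position']+s@[x,y,.038]).round(1) for x,y in((.03,.011),(.03,-.011))])
```

```text
0.041 0.076 wrist (array([275.5, 152.8]), array([360. , 234.6])) top (array([236.6, 220.5]), array([268.7, 252.8]))
0.041 0.058 wrist (array([278. , 150.6]), array([357.7, 228.1])) top (array([238.1, 220.6]), array([269.7, 252.4]))
0.03 0.07 wrist (array([287.5, 163.5]), array([348.1, 222.2])) top (array([241.4, 224.8]), array([264.8, 248.4]))
wrist obs: outer L/R/T (280.0, 144.0) (360.33333333333337, 144.0)  disc (288.3333333333333, 155.0) (351.0, 155.0)
top obs outer LT (237.75, 222.5) R/B (270.25, 251.0) disc (240.25, 224.0) (265.0, 249.0)
slot far end [0.495147  0.1515704 0.07     ] [0.51764054 0.13955692 0.07      ] 151.89395783633543
slot ends top [0.50319753 0.1456732  0.07      ] [0.54860382 0.12127721 0.07      ]
[[318.0, 160.0], [319.0, 162.0], [319.0, 164.0], [319.1, 166.0], [319.2, 168.0], [319.3, 170.0], [319.1, 172.0], [319.1, 174.0], [319.3, 176.0], [319.2, 178.0], [319.4, 180.0], [319.4, 182.0]]
slot ang -26.079065452968173 y at x=.526 0.13532293841035803
tip [319.32537407 209.48757861] collar corners [array([337.1, 187.4]), array([301.2, 187.6])]
```

Run:
```python
from h import *
s=load('s0')
for u,v in [(310.75,243.75),(363.75,309.5)]: print('scene corner',onz(s,u,v,.018))
print('lock (.526,.133) in scene',proj(s,(.526,.133,.07)),'obs',(319.5,273))
q=st();print(q['time'],q['position'].round(4),q['tool_rot'].round(3))
w=grab('wrist','w3'); w2=load('w2'); print((w['pose']-w2['pose']).round(4))
q=st();print(q['time'],q['position'].round(4))
c=w['color'][100:300,180:440]; t=load('t2')
t0=load('t2')['color'][176:276,180:310]
cv2.imwrite('pics/w3c.png',np.vstack([cv2.resize(c,(520,400),interpolation=2)[:300],cv2.resize(s['color'][235:310,270:400],(520,300),interpolation=2)]))
```

```text
scene corner [0.59174816 0.05893868 0.018     ]
scene corner [0.40935007 0.13776667 0.018     ]
lock (.526,.133) in scene [318.05004716 267.65648421] obs (319.5, 273)
5.15 [0.525  0.1352 0.2166] [-0.752 -3.048  0.   ]
[[-0.0062  0.0032  0.0009 -0.0001]
 [ 0.0033  0.0059  0.0019 -0.0003]
 [ 0.0002 -0.0001 -0.      0.    ]
 [ 0.      0.      0.      0.    ]]
5.2 [0.5256 0.1333 0.2168]
```

View pics/w3c.png

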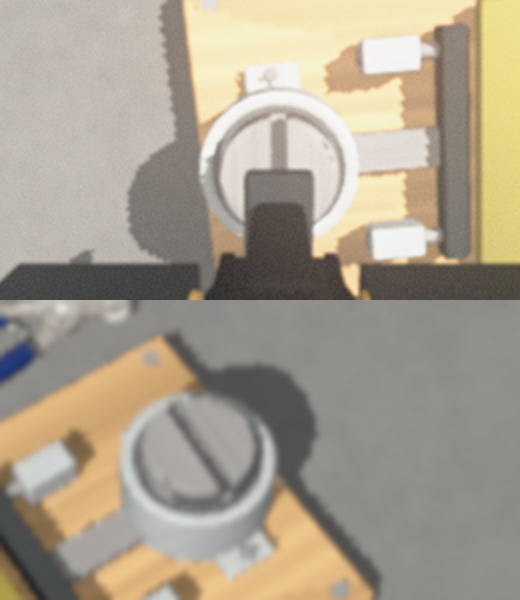

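Emit:
{"api": "send_rows", "payload": {"motion": [{"claw": -1, "slide": [3, 0, 20], "delta_rot": [0, 0, 0]}, {"claw": -1, "slide": [3, 0, 40], "delta_rot": [0, 0, 0]}, {"claw": -1, "slide": [3, 0, 52], "delta_rot": [0, 0, 0]}, {"claw": -1, "slide": [3, 0, 55], "delta_rot": [0, 0, 0]}, {"claw": -1, "slide": [3, 0, 55], "delta_rot": [0, 0, 0]}]}}

```text
time: 5.7
position: [0.5237, 0.1333, 0.1624]
tool_rot: [-0.758, -3.048, 0.001]
ft_force: [-0.3, -0.1, -0.3]
grip_width: 0.181
grip_force: 60.0
```

Emit:
{"api": "send_rows", "payload": {"motion": [{"claw": -1, "slide": [0, 0, 3], "delta_rot": [0, 0, 0]}, {"claw": -1, "slide": [0, 0, 5], "delta_rot": [0, 0, 0]}, {"claw": -1, "slide": [0, 0, 7], "delta_rot": [0, 0, 0]}, {"claw": -1, "slide": [0, 0, 9], "delta_rot": [0, 0, 0]}, {"claw": -1, "slide": [0, 0, 9], "delta_rot": [0, 0, 0]}]}}

```text
time: 6.2
position: [0.5237, 0.1343, 0.1535]
tool_rot: [0.758, 3.049, 0.0]
ft_force: [-0.6, 0.3, -0.6]
grip_width: 0.181
grip_force: 60.0
```

Run:
```python
from h import *
q=st(); print({k:np.round(q[k],4) for k in ('time','position','ft_force','torque')}); M=R.from_rotvec(q['tool_rot']).as_matrix(); print(M.round(4),'tool force',(M.T@q['ft_force']).round(2))
w=load('w1'); y=np.radians(13.9); ex=np.array([np.cos(y),np.sin(y),0]); ey=np.array([-ex[1],ex[0],0]); c=np.array([.612,-.206,0])
for z in (.012,): print('foot pred',[proj(w,c+a*.065*ex+b*.05*ey+[0,0,z]).round(1) for a,b in [(1,1),(1,-1),(-1,-1),(-1,1)]])
hsv=cv2.cvtColor(w['color'],cv2.COLOR_BGR2HSV); m=cv2.inRange(hsv,(5,70,60),(25,255,255)); m[:,:270]=0;m[:,370:]=0;m[:100]=0;m[240:]=0
x,yy,a,b=cv2.boundingRect(m); print('foot obs',x,yy,x+a,yy+b)
```

```text
{'time': np.float64(6.2), 'position': array([0.5237, 0.1343, 0.1535]), 'ft_force': array([-0.5892,  0.2928, -0.6281]), 'torque': array([ 0.0571, -0.0543, -0.0009])}
[[-8.835e-01  4.684e-01  2.000e-04]
 [ 4.684e-01  8.835e-01  3.000e-04]
 [-1.000e-04  3.000e-04 -1.000e+00]] tool force [ 0.66 -0.02  0.63]
foot pred [array([356.4, 223.1]), array([280.7, 222.9]), array([277.5, 121.3]), array([360.4, 121.7])]
foot obs 280 120 361 221
```

Emit:
{"api": "send_rows", "payload": {"motion": [{"claw": -1, "slide": [0, 0, 4], "delta_rot": [0, 0, 0]}, {"claw": -1, "slide": [0, 0, 6], "delta_rot": [0, 0, 0]}, {"claw": -1, "slide": [0, 0, 7], "delta_rot": [0, 0, 0]}, {"claw": -1, "slide": [0, 0, 7], "delta_rot": [0, 0, 0]}]}}

```text
time: 6.6
position: [0.5236, 0.1343, 0.1464]
tool_rot: [-0.758, -3.049, -0.0]
ft_force: [0.2, 0.8, -1.9]
grip_width: 0.178
grip_force: 60.0
```

Emit:
{"api": "send_rows", "payload": {"motion": [{"claw": -1, "slide": [0, 0, 1.5], "delta_rot": [0, 0, 0]}, {"claw": -1, "slide": [0, 0, 3], "delta_rot": [0, 0, 0]}, {"claw": -1, "slide": [0, 0, 3], "delta_rot": [0, 0, 0]}]}}

```text
time: 6.9
position: [0.5238, 0.1342, 0.1439]
tool_rot: [0.759, 3.048, 0.001]
ft_force: [-0.6, 0.5, 2.4]
grip_width: 0.182
grip_force: 60.0
```

```bash
cat > r.py <<'E'
from h import *
q=st(); M=R.from_rotvec(q['tool_rot']).as_matrix(); print({k:np.round(q[k],4) for k in ('time','position','ft_force','torque')}); print('toolF',(M.T@q['ft_force']).round(2),'toolT',(M.T@q['torque']).round(3),'keyang deg',np.degrees(np.arctan2(-M[1,0],-M[0,0])).round(2),'q7',q['joint_positions'][6].round(2))
E
python3 r.py
```

```text
{'time': np.float64(6.9), 'position': array([0.5238, 0.1342, 0.1439]), 'ft_force': array([-0.5765,  0.4726,  2.3947]), 'torque': array([0.1785, 0.168 , 0.0287])}
toolF [ 0.73  0.15 -2.39] toolT [-0.079  0.232 -0.029] keyang deg -27.95 q7 0.86
```

Emit:
{"api": "send_rows", "payload": {"motion": [{"claw": -1, "slide": [0, 0, 0.5], "delta_rot": [0, 0, 0.08]}, {"claw": -1, "slide": [0, 0, 0.5], "delta_rot": [0, 0, 0.16]}, {"claw": -1, "slide": [0, 0, 0.5], "delta_rot": [0, 0, 0.24]}, {"claw": -1, "slide": [0, 0, 0.5], "delta_rot": [0, 0, 0.3]}, {"claw": -1, "slide": [0, 0, 0.5], "delta_rot": [0, 0, 0.3]}]}}

```text
time: 7.4
position: [0.5241, 0.1346, 0.1436]
tool_rot: [1.205, 2.901, 0.002]
ft_force: [-0.5, 1.6, 2.4]
grip_width: 0.179
grip_force: 60.0
```

```bash
python3 r.py
```

```text
{'time': np.float64(7.4), 'position': array([0.5241, 0.1346, 0.1436]), 'ft_force': array([-0.4805,  1.6021,  2.416 ]), 'torque': array([ 0.3493, -0.0153,  0.0497])}
toolF [ 1.47  0.79 -2.42] toolT [-0.257  0.237 -0.049] keyang deg -45.12 q7 0.57
```

Emit:
{"api": "send_rows", "payload": {"motion": [{"claw": -1, "slide": [0, 0, 0], "delta_rot": [0, 0, 0.07]}, {"claw": -1, "slide": [0, 0, 0], "delta_rot": [0, 0, 0.14]}, {"claw": -1, "slide": [0, 0, 0], "delta_rot": [0, 0, 0.2]}, {"claw": -1, "slide": [0, 0, 0], "delta_rot": [0, 0, 0.25]}, {"claw": -1, "slide": [0, 0, 0], "delta_rot": [0, 0, 0.25]}]}}

```text
time: 7.9
position: [0.5238, 0.1343, 0.1433]
tool_rot: [1.556, 2.729, 0.001]
ft_force: [-0.8, 1.6, 3.2]
grip_width: 0.183
grip_force: 60.0
```

```bash
python3 r.py
python3 - <<'E'
from h import *
w=grab('wrist','w4'); c=w['color'][60:260,180:440]; cv2.imwrite('pics/w4c.png',cv2.resize(c,None,fx=3,fy=3,interpolation=2))
E
```

```text
{'time': np.float64(7.9), 'position': array([0.5238, 0.1343, 0.1433]), 'ft_force': array([-0.7837,  1.6033,  3.1582]), 'torque': array([0.2259, 0.1565, 0.1308])}
toolF [ 1.78  0.14 -3.16] toolT [ 0.02   0.274 -0.131] keyang deg -59.37 q7 0.33
```

View pics/w4c.png

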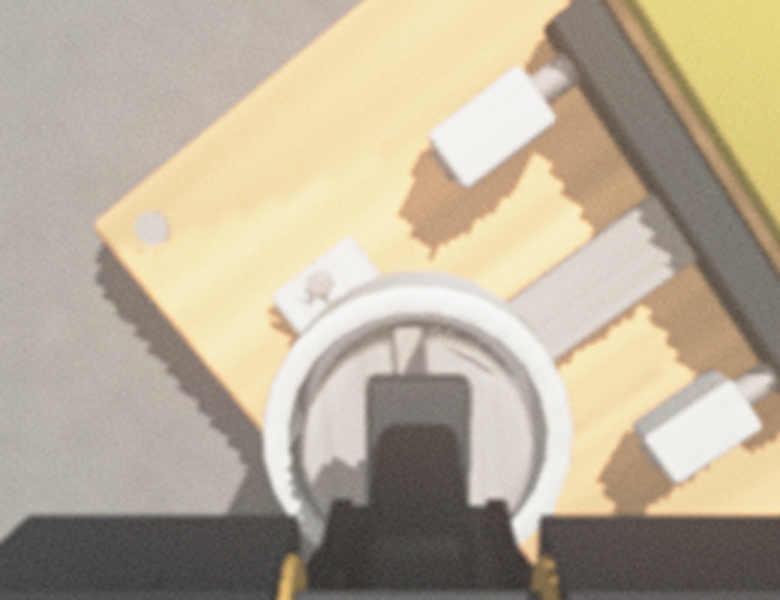

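The crop shows the slot turned with the blade and still aligned with it, at crop (410,350). The rim spans crop x 263..571 with its top at y = 272, and the base corner is at (97,225).

Run:
```python
from h import *
w=load('w4'); g=lambda x,y:(180+x/3,60+y/3)
print('corner',onz(w,*g(97,225),.018))
a=np.linspace(0,2*np.pi,361)
for z,r in ((.058,.041),(.076,.041)):
  for c in [(.526,.133),(.5238,.1343),(.519,.139)]:
    p=np.array([proj(w,(c[0]+r*np.cos(x),c[1]+r*np.sin(x),z)) for x in a]); print(z,c,p.min(0).round(1),p.max(0).round(1),'tip',)
print('obs',g(263,272),g(571,0))
q=st();M=R.from_rotvec(q['tool_rot']).as_matrix(); print('collar pred',proj(w,q['position']+M@[.03,0,.038]),'obs v',60+377/3)
```

```text
corner [0.41520648 0.13534217 0.018     ]
0.058 (0.526, 0.133) [269.  161.8] [372.5 260.3] tip
0.058 (0.5238, 0.1343) [267.3 158.8] [371.1 257.8] tip
0.058 (0.519, 0.139) [264.7 150.2] [369.3 250.6] tip
0.076 (0.526, 0.133) [265.1 165.6] [376.8 271.2] tip
0.076 (0.5238, 0.1343) [263.3 162.4] [375.2 268.6] tip
0.076 (0.519, 0.139) [260.4 153.1] [373.3 260.9] tip
obs (267.6666666666667, 150.66666666666669) (370.33333333333337, 60.0)
collar pred [319.25195652 187.58131209] obs v 185.66666666666669
```

Emit:
{"api": "send_rows", "payload": {"motion": [{"claw": -1, "slide": [0, 0, 0], "delta_rot": [0, 0, 0.07]}, {"claw": -1, "slide": [0, 0, 0], "delta_rot": [0, 0, 0.14]}, {"claw": -1, "slide": [0, 0, 0], "delta_rot": [0, 0, 0.2]}, {"claw": -1, "slide": [0, 0, 0], "delta_rot": [0, 0, 0.25]}, {"claw": -1, "slide": [0, 0, 0], "delta_rot": [0, 0, 0.25]}]}}

```text
time: 8.45
position: [0.5234, 0.134, 0.1431]
tool_rot: [-1.883, -2.514, 0.001]
ft_force: [-1.6, 0.5, 3.0]
grip_width: 0.184
grip_force: 60.0
```

```bash
python3 r.py
```

```text
{'time': np.float64(8.45), 'position': array([0.5234, 0.134 , 0.1431]), 'ft_force': array([-1.6045,  0.5393,  2.9612]), 'torque': array([0.0426, 0.4036, 0.2174])}
toolF [ 0.97 -1.39 -2.96] toolT [ 0.375  0.154 -0.218] keyang deg -73.66 q7 0.08
```

Emit:
{"api": "send_rows", "payload": {"motion": [{"claw": -1, "slide": [1, -0.5, 0], "delta_rot": [0, 0, 0.07]}, {"claw": -1, "slide": [2, -1, 0], "delta_rot": [0, 0, 0.14]}, {"claw": -1, "slide": [3, -1, 0], "delta_rot": [0, 0, 0.2]}, {"claw": -1, "slide": [3, -1, 0], "delta_rot": [0, 0, 0.25]}, {"claw": -1, "slide": [3, -1, 0], "delta_rot": [0, 0, 0.25]}]}}

```text
time: 8.95
position: [0.5225, 0.1345, 0.1431]
tool_rot: [2.181, 2.258, -0.002]
ft_force: [-0.1, -4.7, 3.4]
grip_width: 0.175
grip_force: 60.0
```

```bash
python3 r.py
```

```text
{'time': np.float64(8.95), 'position': array([0.5225, 0.1345, 0.1431]), 'ft_force': array([-0.1019, -4.6518,  3.3897]), 'torque': array([-1.3056, -0.1173,  0.3719])}
toolF [-4.66 -0.26 -3.38] toolT [-0.073 -1.309 -0.373] keyang deg -88.02 q7 -0.17
```

Emit:
{"api": "send_rows", "payload": {"motion": [{"claw": -1, "slide": [0, 0, 0], "delta_rot": [0, 0, 0.07]}, {"claw": -1, "slide": [0, 0, 0], "delta_rot": [0, 0, 0.14]}, {"claw": -1, "slide": [0, 0, 0], "delta_rot": [0, 0, 0.2]}, {"claw": -1, "slide": [0, 0, 0], "delta_rot": [0, 0, 0.25]}, {"claw": -1, "slide": [0, 0, 0], "delta_rot": [0, 0, 0.25]}]}}

```text
time: 9.45
position: [0.522, 0.1359, 0.1431]
tool_rot: [2.448, 1.968, -0.0]
ft_force: [0.6, -3.0, 2.9]
grip_width: 0.18
grip_force: 60.0
```

```bash
python3 r.py
```

```text
{'time': np.float64(9.45), 'position': array([0.522 , 0.1359, 0.1431]), 'ft_force': array([ 0.6367, -2.9791,  2.8566]), 'torque': array([-0.9287,  0.0137, -0.2617])}
toolF [-2.77  1.26 -2.86] toolT [-0.186 -0.91   0.262] keyang deg -102.41 q7 -0.42
```

The torque has changed sign, so the lock has passed its snap point and is now pushing ahead. I follow it gently to 1.57 rad.

Emit:
{"api": "send_rows", "payload": {"motion": [{"claw": -1, "slide": [0, 0, 0], "delta_rot": [0, 0, 0.06]}, {"claw": -1, "slide": [0, 0, 0], "delta_rot": [0, 0, 0.12]}, {"claw": -1, "slide": [0, 0, 0], "delta_rot": [0, 0, 0.18]}, {"claw": -1, "slide": [0, 0, 0], "delta_rot": [0, 0, 0.18]}]}}

```text
time: 9.85
position: [0.522, 0.1369, 0.1432]
tool_rot: [-2.614, -1.743, -0.001]
ft_force: [0.9, -0.9, 3.9]
grip_width: 0.179
grip_force: 60.0
```

```bash
python3 r.py
python3 - <<'E'
from h import *
w=grab('wrist','w5'); c=w['color'][60:260,180:440]; cv2.imwrite('pics/w5c.png',cv2.resize(c,None,fx=3,fy=3,interpolation=2))
E
```

```text
{'time': np.float64(9.85), 'position': array([0.522 , 0.1369, 0.1432]), 'ft_force': array([ 0.942 , -0.8621,  3.8565]), 'torque': array([-0.2937,  0.1122, -0.024 ])}
toolF [-0.43  1.2  -3.86] toolT [-0.009 -0.314  0.024] keyang deg -112.62 q7 -0.59
```

View pics/w5c.png

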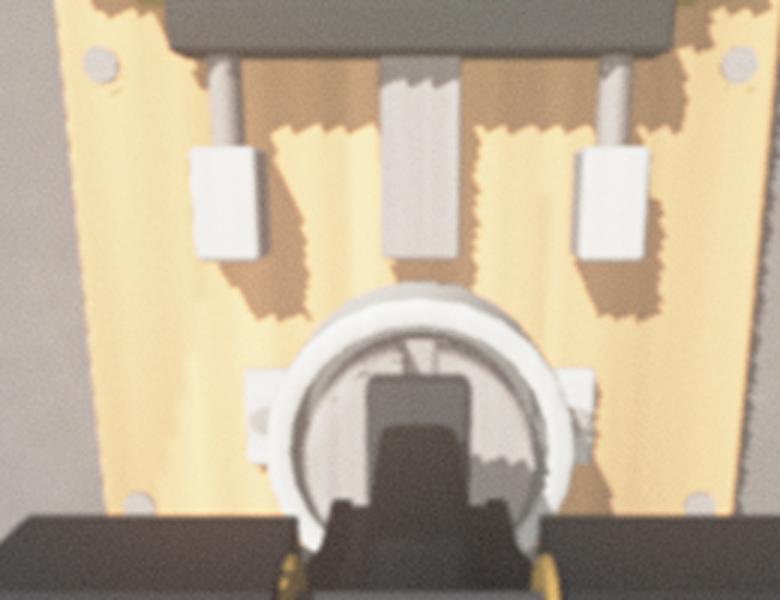

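The slot lies along the clamp's y, the blade is aligned with it at crop (420,355), the jaw has moved away and the torque is about 0, so the lock is home. I lift the key and look at the result.

Emit:
{"api": "send_rows", "payload": {"motion": [{"claw": -1, "slide": [0, 0, -5], "delta_rot": [0, 0, 0]}, {"claw": -1, "slide": [0, 0, -15], "delta_rot": [0, 0, 0]}, {"claw": -1, "slide": [0, 0, -35], "delta_rot": [0, 0, 0]}, {"claw": -1, "slide": [0, 0, -65], "delta_rot": [0, 0, 0]}, {"claw": -1, "slide": [0, 0, -85], "delta_rot": [0, 0, 0]}]}}

```text
time: 10.4
position: [0.522, 0.1369, 0.2301]
tool_rot: [-2.615, -1.741, -0.002]
ft_force: [-0.3, 0.1, -1.4]
grip_width: 0.18
grip_force: 60.0
```

Emit:
{"api": "send_rows", "payload": {"motion": [{"claw": -1, "slide": [0, 0, 0], "delta_rot": [0, 0, -0.14]}, {"claw": -1, "slide": [0, 0, 0], "delta_rot": [0, 0, -0.28]}, {"claw": -1, "slide": [0, 0, 0], "delta_rot": [0, 0, -0.42]}, {"claw": -1, "slide": [0, 0, 0], "delta_rot": [0, 0, -0.56]}, {"claw": -1, "slide": [0, 0, 0], "delta_rot": [0, 0, -0.7]}]}}

```text
time: 10.9
position: [0.5215, 0.1369, 0.2284]
tool_rot: [-1.851, -2.537, -0.0]
ft_force: [-0.1, -0.4, -1.3]
grip_width: 0.18
grip_force: 60.0
```

Emit:
{"api": "send_rows", "payload": {"motion": [{"claw": -1, "slide": [0, 0, 0], "delta_rot": [0, 0, -0.14]}, {"claw": -1, "slide": [0, 0, 0], "delta_rot": [0, 0, -0.28]}, {"claw": -1, "slide": [0, 0, 0], "delta_rot": [0, 0, -0.42]}, {"claw": -1, "slide": [0, 0, 0], "delta_rot": [0, 0, -0.56]}, {"claw": -1, "slide": [0, 0, 0], "delta_rot": [0, 0, -0.7]}]}}

```text
time: 11.4
position: [0.5215, 0.1369, 0.2283]
tool_rot: [-0.869, -3.018, -0.0]
ft_force: [0.6, 0.2, -1.1]
grip_width: 0.185
grip_force: 60.0
```

Emit:
{"api": "send_rows", "payload": {"motion": [{"claw": -1, "slide": [0, 0, 0], "delta_rot": [0, 0, -0.14]}, {"claw": -1, "slide": [0, 0, 0], "delta_rot": [0, 0, -0.28]}, {"claw": -1, "slide": [0, 0, 0], "delta_rot": [0, 0, -0.42]}, {"claw": -1, "slide": [0, 0, 0], "delta_rot": [0, 0, -0.56]}, {"claw": -1, "slide": [0, 0, 0], "delta_rot": [0, 0, -0.7]}]}}

```text
time: 11.9
position: [0.5215, 0.1369, 0.2283]
tool_rot: [0.218, -3.133, -0.0]
ft_force: [0.3, 0.6, -2.2]
grip_width: 0.183
grip_force: 60.0
```

```bash
python3 r.py
python3 - <<'E'
from h import *
q=st(); M=R.from_rotvec(q['tool_rot']).as_matrix()
d=np.array([.611,-.2051,.217])-q['position']; print('tool delta mm',(M.T@d*1000).round(1),'rot',np.radians(np.degrees(np.arctan2(-M[1,0],-M[0,0]))-13.87).round(3))
E
```

```text
{'time': np.float64(11.9), 'position': array([0.5215, 0.1369, 0.2283]), 'ft_force': array([ 0.2959,  0.5786, -2.1545]), 'torque': array([0.0317, 0.0507, 0.0073])}
toolF [-0.37  0.53  2.15] toolT [-0.038  0.046 -0.007] keyang deg 7.98 q7 1.45
tool delta mm [ -41.2 -351.1   11.2] rot -0.103
```

Emit:
{"api": "send_rows", "payload": {"motion": [{"claw": -1, "slide": [-5, -40, 0], "delta_rot": [0, 0, 0]}, {"claw": -1, "slide": [-10, -85, 0], "delta_rot": [0, 0, 0]}, {"claw": -1, "slide": [-15, -130, 0], "delta_rot": [0, 0, 0]}, {"claw": -1, "slide": [-20, -175, 0], "delta_rot": [0, 0, 0]}, {"claw": -1, "slide": [-25, -215, 0], "delta_rot": [0, 0, 0]}]}}

```text
time: 12.4
position: [0.5749, -0.0752, 0.2286]
tool_rot: [-0.208, 3.134, 0.001]
ft_force: [0.8, 0.2, -0.3]
grip_width: 0.18
grip_force: 60.0
```

Emit:
{"api": "send_rows", "payload": {"motion": [{"claw": -1, "slide": [-5, -45, 0], "delta_rot": [0, 0, -0.03]}, {"claw": -1, "slide": [-10, -85, 0], "delta_rot": [0, 0, -0.06]}, {"claw": -1, "slide": [-14, -120, 0], "delta_rot": [0, 0, -0.103]}, {"claw": -1, "slide": [-16, -136, 0], "delta_rot": [0, 0, -0.103]}, {"claw": -1, "slide": [-16, -136, 0], "delta_rot": [0, 0, -0.103]}]}}

```text
time: 12.9
position: [0.608, -0.2093, 0.2281]
tool_rot: [0.362, -3.12, 0.003]
ft_force: [0.1, 0.1, -1.0]
grip_width: 0.181
grip_force: 60.0
```

```bash
python3 r.py
python3 - <<'E'
from h import *
w=grab('wrist','w6'); s=grab('scene','s6'); 
a=cv2.resize(w['color'][90:240,230:410],None,fx=2.2,fy=2.2,interpolation=2); 
k=lambda u,v,W,H: cv2.resize(s['color'][v:v+H,u:u+W],(396,330),interpolation=2)
cv2.imwrite('pics/c6.png',np.hstack([a,k(190,235,180,150)]))
q=st(); M=R.from_rotvec(q['tool_rot']).as_matrix(); print('collar pred',[proj(w,q['position']+M@[.03,y,.038]).round(1) for y in (-.011,.011)])
E
```

```text
{'time': np.float64(12.9), 'position': array([ 0.608 , -0.2093,  0.2281]), 'ft_force': array([ 0.1124,  0.0744, -1.0138]), 'torque': array([0.04  , 0.0152, 0.0267])}
toolF [-0.13  0.05  1.01] toolT [-0.042  0.006 -0.027] keyang deg 13.24 q7 2.29
collar pred [array([307.6, 190. ]), array([343.4, 189.8])]
```

View pics/c6.png

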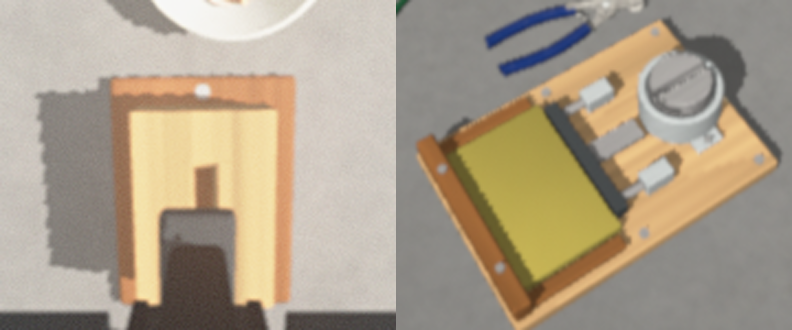

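The left crop shows the pocket mouth at crop (206,165), a few mm to the right of the key, while the arm had not yet settled. The right crop shows the board tight between jaw and fence and the slot pointing to the fence.

```bash
python3 r.py
python3 - <<'E'
from h import *
w=grab('wrist','w7')
q=st(); M=R.from_rotvec(q['tool_rot']).as_matrix(); d=np.array([.611,-.2051,.217])-q['position']; print('tool delta mm',(M.T@d*1000).round(1))
for v in (168,172,176,180):
  r=cv2.cvtColor(w['color'],cv2.COLOR_BGR2HSV)[v,300:345]; print(v,r[:,2].tolist())
r=cv2.cvtColor(w['color'],cv2.COLOR_BGR2HSV)[192,295:345]; print('collar',r[:,1].tolist())
E
```

```text
{'time': np.float64(13.0), 'position': array([ 0.6087, -0.2049,  0.2279]), 'ft_force': array([ 0.5156,  0.2996, -0.691 ]), 'torque': array([ 0.0597, -0.01  ,  0.0101])}
toolF [-0.57  0.17  0.69] toolT [-0.056 -0.024 -0.01 ] keyang deg 13.51 q7 2.28
tool delta mm [-1.8 -1.7 10.9]
168 [238, 236, 236, 238, 237, 238, 236, 237, 238, 237, 237, 240, 242, 234, 194, 156, 151, 152, 150, 142, 143, 146, 153, 170, 204, 232, 240, 242, 242, 241, 239, 234, 232, 231, 231, 234, 238, 239, 240, 241, 242, 241, 242, 241, 240]
172 [239, 237, 237, 238, 237, 237, 237, 238, 237, 237, 236, 239, 241, 234, 189, 157, 152, 147, 147, 143, 141, 145, 150, 163, 194, 230, 240, 242, 242, 240, 238, 235, 232, 230, 232, 233, 237, 240, 241, 241, 242, 242, 242, 241, 241]
176 [240, 237, 237, 238, 238, 238, 237, 239, 238, 238, 236, 239, 240, 232, 193, 156, 151, 148, 146, 145, 146, 151, 159, 171, 196, 229, 242, 242, 242, 242, 240, 234, 232, 230, 230, 232, 237, 239, 240, 241, 242, 242, 242, 240, 241]
180 [239, 236, 236, 238, 239, 238, 237, 239, 239, 236, 237, 238, 241, 239, 220, 174, 151, 148, 147, 143, 143, 147, 157, 165, 200, 228, 241, 242, 242, 242, 239, 234, 233, 229, 230, 233, 237, 238, 240, 242, 241, 242, 242, 241, 241]
collar [83, 84, 90, 89, 84, 92, 99, 81, 45, 31, 26, 20, 21, 25, 25, 20, 28, 29, 25, 24, 25, 26, 29, 18, 23, 24, 21, 27, 25, 19, 28, 23, 25, 19, 25, 27, 25, 21, 21, 19, 26, 48, 87, 89, 83, 80, 85, 79, 80, 85]
```

Emit:
{"api": "send_rows", "payload": {"motion": [{"claw": -1, "slide": [-1.5, -0.5, 30], "delta_rot": [0, 0, 0]}, {"claw": -1, "slide": [-1.5, -0.5, 60], "delta_rot": [0, 0, 0]}, {"claw": -1, "slide": [-1.5, -0.5, 78], "delta_rot": [0, 0, 0]}, {"claw": -1, "slide": [-1.5, -0.5, 83], "delta_rot": [0, 0, 0]}, {"claw": -1, "slide": [-1.5, -0.5, 83], "delta_rot": [0, 0, 0]}]}}

```text
time: 13.55
position: [0.6104, -0.2041, 0.1447]
tool_rot: [0.372, -3.119, -0.002]
ft_force: [0.1, 0.2, -0.9]
grip_width: 0.182
grip_force: 60.0
```

Emit:
{"api": "send_rows", "payload": {"motion": [{"claw": -1, "slide": [0, 0, 4], "delta_rot": [0, 0, 0]}, {"claw": -1, "slide": [0, 0, 8], "delta_rot": [0, 0, 0]}, {"claw": -1, "slide": [0, 0, 11], "delta_rot": [0, 0, 0]}, {"claw": -1, "slide": [0, 0, 13], "delta_rot": [0, 0, 0]}, {"claw": -1, "slide": [0, 0, 13], "delta_rot": [0, 0, 0]}]}}

```text
time: 14.05
position: [0.6103, -0.206, 0.1319]
tool_rot: [0.369, -3.12, -0.0]
ft_force: [0.5, -0.3, -1.9]
grip_width: 0.179
grip_force: 60.0
```

```bash
python3 r.py
```

```text
{'time': np.float64(14.05), 'position': array([ 0.6103, -0.206 ,  0.1319]), 'ft_force': array([ 0.5343, -0.301 , -1.9321]), 'torque': array([ 0.0402, -0.0158, -0.0036])}
toolF [-0.45 -0.42  1.93] toolT [-0.035 -0.025  0.004] keyang deg 13.47 q7 2.32
```

Emit:
{"api": "send_rows", "payload": {"motion": [{"claw": -1, "slide": [0, 0, 10], "delta_rot": [0, 0, 0]}, {"claw": -1, "slide": [0, 0, 20], "delta_rot": [0, 0, 0]}, {"claw": -1, "slide": [0, 0, 28], "delta_rot": [0, 0, 0]}, {"claw": -1, "slide": [0, 0, 32], "delta_rot": [0, 0, 0]}, {"claw": -1, "slide": [0, 0, 32], "delta_rot": [0, 0, 0]}]}}

```text
time: 14.55
position: [0.61, -0.2059, 0.0992]
tool_rot: [0.368, -3.119, -0.001]
ft_force: [0.7, -0.0, -1.8]
grip_width: 0.18
grip_force: 60.0
```

Emit:
{"api": "send_rows", "payload": {"motion": [{"claw": -1, "slide": [0, 0, 1], "delta_rot": [0, 0, 0]}, {"claw": -1, "slide": [0, 0, 2], "delta_rot": [0, 0, 0]}, {"claw": -1, "slide": [0, 0, 2], "delta_rot": [0, 0, 0]}]}}

```text
time: 14.85
position: [0.6104, -0.206, 0.0982]
tool_rot: [-0.369, 3.12, 0.0]
ft_force: [0.1, -0.5, -0.7]
grip_width: 0.183
grip_force: 60.0
```

```bash
python3 r.py
```

```text
{'time': np.float64(14.85), 'position': array([ 0.6104, -0.206 ,  0.0982]), 'ft_force': array([ 0.0693, -0.4525, -0.7042]), 'torque': array([ 0.0315,  0.0064, -0.02  ])}
toolF [ 0.04 -0.46  0.7 ] toolT [-0.032 -0.001  0.02 ] keyang deg 13.48 q7 2.34
```

Emit:
{"api": "send_rows", "payload": {"motion": [{"claw": -1, "slide": [0, 0, 0.7], "delta_rot": [0, 0, 0]}, {"claw": -0.5, "slide": [0, 0, 0.7], "delta_rot": [0, 0, 0]}, {"claw": -0.2, "slide": [0, 0, 0.7], "delta_rot": [0, 0, 0]}, {"claw": 0, "slide": [0, 0, 0.7], "delta_rot": [0, 0, 0]}, {"claw": 0.3, "slide": [0, 0, 0.7], "delta_rot": [0, 0, 0]}]}}

```text
time: 15.35
position: [0.6104, -0.206, 0.0973]
tool_rot: [-0.369, 3.12, 0.0]
ft_force: [-0.7, 0.4, -0.1]
grip_width: 0.438
grip_force: 0.0
```

Emit:
{"api": "send_rows", "payload": {"motion": [{"claw": 0.3, "slide": [0, 0, 0], "delta_rot": [0, 0, 0]}, {"claw": 0.3, "slide": [0, 0, 0], "delta_rot": [0, 0, 0]}, {"claw": 0.3, "slide": [0, 0, -5], "delta_rot": [0, 0, 0]}, {"claw": 0.3, "slide": [0, 0, -25], "delta_rot": [0, 0, 0]}, {"claw": 0.3, "slide": [0, 0, -60], "delta_rot": [0, 0, 0]}]}}

```text
time: 15.85
position: [0.6088, -0.2052, 0.1559]
tool_rot: [0.368, -3.115, -0.002]
ft_force: [0.8, -0.4, 0.6]
grip_width: 0.646
grip_force: 0.0
```

Emit:
{"api": "send_rows", "payload": {"motion": [{"claw": 0.3, "slide": [0, 0, -40], "delta_rot": [0, 0, 0]}, {"claw": 0.3, "slide": [20, 0, -70], "delta_rot": [0, 0, 0]}, {"claw": 0.3, "slide": [60, 0, -80], "delta_rot": [0, 0, 0]}, {"claw": 0.3, "slide": [80, 0, -80], "delta_rot": [0, 0, 0]}, {"claw": 0.3, "slide": [80, 0, -80], "delta_rot": [0, 0, 0]}]}}

```text
time: 16.35
position: [0.5301, -0.2269, 0.2388]
tool_rot: [-0.362, 3.119, 0.001]
ft_force: [0.3, 1.1, 0.2]
grip_width: 0.652
grip_force: 0.0
```

```bash
python3 r.py
python3 - <<'E'
from h import *
s=grab('scene','s9'); t=grab('top','t9')
k=lambda im,u,v,W,H: cv2.resize(im['color'][v:v+H,u:u+W],(396,297),interpolation=2)
cv2.imwrite('pics/c9.png',np.vstack([np.hstack([k(s,290,110,132,99),k(t,340,140,132,99)]),np.hstack([k(s,190,235,180,135),k(t,150,160,160,120)])]))
E
```

```text
{'time': np.float64(16.35), 'position': array([ 0.5301, -0.2269,  0.2388]), 'ft_force': array([0.2687, 1.0634, 0.1678]), 'torque': array([ 0.021 , -0.0223, -0.066 ])}
toolF [-0.51  0.97 -0.17] toolT [-0.015 -0.027  0.066] keyang deg 13.23 q7 2.29
```

View pics/c9.png

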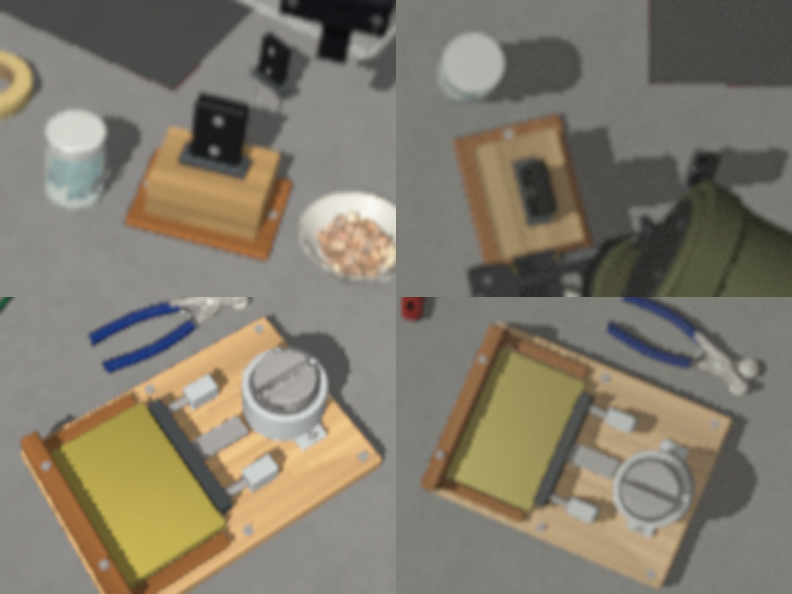

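The key stands upright in its stand with the collar seated. The jar has not moved, the slot lies along the clamp's y, and the jaw holds the board to the fence. The robot touches nothing, so I hand the job in.

```bash
python3 -c "
from bench import ctrl
print(ctrl.close_job())"
```

```text
the job is handed in; nothing more can be done
None
```

The job is handed in: the lock is turned home, the jaw holds the board against the fence, the key is back upright in its stand, and the jar is where it was; it took about 16.5 s on the robot's clock, and no verdict was shown.

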